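# Rock the stuck agitator ball out of a bottle neck

### The job

One of the two clear bottles has its red agitator ball stuck up in the neck. Pick that bottle up, rock it well over to one side and then the other until the ball drops to the bottom, then stand it upright in the grey ceramic tray and let go. Do not lay the bottle over or let it fall, and leave the other bottle standing where it is.

Things in the scene. Friction and masses are not known exactly. Their poses are not given: they have to be found in the camera images.
- bottle_a: Clear open glass bottle with the stuck ball; black foot, black line round the mouth; 0.24 kg, 130 mm tall. Origin: centre of its underside, z up. Body 44 (x) by 64 mm (y), flat shoulder at 70 mm; straight neck 25 (x) by 38 mm (y) from 70 to 130 mm, grip it on either pair of faces. Side to side is along y, the wide way. Its inner floor is 6 mm above the origin.
- ball_a_center (a point): Centre of bottle_a's loose red-lacquered steel ball, 14 mm wide, 109 mm above its underside on a white lip at the neck's -y wall; a second lip is 23 mm lower at the +y wall; both slope 12 degrees down to their wall. Lean the bottle 25 to 40 degrees +y side down for 0.5 s and the ball rolls to the lower lip, then as far -y side down and it drops to the floor (13 mm). Can be repeated.
- bottle_b: The other bottle, of the same make, size and origin; its own red ball already lies at the bottom. The two bottles may have swapped places. Leave it alone.
- tray: Square grey ceramic tray, fixed, 150 by 150 mm outside, 16 mm high, walls 6 mm, inner floor 138 by 138 mm and 6 mm above its origin, which is the centre of its underside.
There are look-alikes about, which are no part of the job. Leave any green look-alike of the bottle_a alone. Several things have the shape of the tray; the one meant has the colours described above.

How it is judged:
On the way:
1. the ball has dropped out of the neck to the bottom of its bottle (z of ball_a_center in the frame of bottle_a below 0.045 m and distance between ball_a_center and bottle_a below 0.06 m), for 0.2 s.
At the end, for the whole second after the job is handed in: bottle_a stands at rest and upright (within about 6 degrees) flat on the tray's inner floor (anywhere within its walls), with its ball lying on the bottle's floor; bottle_b still stands upright within 30 mm of its start (z of ball_a_center in the frame of bottle_a between 0.005 and 0.025 m and horizontal distance between ball_a_center and bottle_a below 0.035 m and horizontal distance between bottle_a and tray below 0.062 m and z of bottle_a in the frame of tray between 0.002 and 0.011 m and angle between each of bottle_a, bottle_b's own z axis and vertical below 0.1 rad and linear speed of bottle_a below 0.03 m/s and distance of bottle_b from where it was at the start of the episode below 0.03 m); the robot touches nothing.
It fails at once if the bottle is laid over or knocked over (leaned more than 60 degrees) (angle between bottle_a's own z axis and vertical above 1.05 rad).
It fails at once if the bottle falls freely, from more than about 20 mm (linear speed of bottle_a above 0.65 m/s and contact force between the fingers and bottle_a below 0.3 N).
It fails at once if the other bottle is knocked over or pushed more than 30 mm (angle between bottle_b's own z axis and vertical above 0.5 rad or distance of bottle_b from where it was at the start of the episode above 0.03 m).
It also fails if it takes over 45 s, if anything falls off the work surface, if the arm or the gripper's body presses on something with over 40 N, if the wrist force passes 120 N, or if a joint passes its speed limit or range.

### The arm

A 6-joint arm with a two-finger parallel gripper is mounted at the origin on the work surface. World frame = base frame: x ahead of the robot, y to its left, z up, the work surface at z = 0. Lengths are in m, angles in rad, forces in N, time in s.
With the tool pointing down it reaches from about 0.425 to 0.95 m from the base axis. Payload 3.5 kg.
Tool frame: the origin (TCP) lies on the centre line of the jaws, within the pads' length; the fingertips stand 14 mm ahead of it and the grasp point (between the pads) lies 5 mm behind it (ctrl.finger_overhang is the distance from the TCP to the fingertips, in m); z points along the fingers, y is the line along which they close (so a half turn about z gives the same grasp; the last joint's range is limited). The gripper opens to 85 mm and grips with 20 to 120 N. Pads are 22 mm wide; open, the fingers measure 114 mm over their backs; the gripper's body (76 mm by 85 mm) begins 54 mm behind the grasp point. The pads swing forward as they close: fully open they stand 13 mm farther back than shut.
Start: joints at [-1.43, 0.286, 1.577, -0, 1.279, -0.15], TCP at [0.194, -0.647, 0.245] pointing down, gripper open.
Joint ranges: [-2.77, 2.77], [-0.9, 2.22], [0.21, 2.48], [-1.53, 4.67], [0.24, 2.81], [-2.84, 2.84]. Speed limits (rad/s): [2.79, 2.79, 3.14, 3.14, 3.14, 3.14].

### API

Orientations are given as a unit quaternion [x, y, z, w].
In Python, from plant import ctrl gives the robot as it stands.
- The arm moves only by the tool send_rows, never from a script. Its argument "moves" is text: rows parted by semicolons, each of 7 numbers parted by spaces: the turn, a rotation vector about the tool's x, y, z in units of 360 degrees (1.0 is 360 degrees), then the shift along the tool's x, y, z in units of 20 cm (1.0 is 20 cm), then the gripper's target within -1 to 1 (fully open at 1, half-way at 0, shut at -1). A call has 1 to 12 rows; each row is the pose to reach, as a shift and turn from the pose commanded when the call began, along the tool's axes at that moment, turning the shorter way round; what a row does not reach only later rows make up. A row lasts 1/8 s, in which the tool goes at most 62.5 mm and 10.7 degrees, less where a joint would pass 70% of its speed; a pose out of reach is approached as far as the arm can. A call with a number of a shift or a turn outside -1 to 1 is refused whole. A call with a gripper value outside its range is refused whole. The fingers move at their own pace and stop on an object; "newtons" is the grip in N (left out, the last holds). Time passes only in rows, so rows that repeat a pose let the fingers close. It gives the time, the measured TCP pose, the force, the opening and the grip force at its end, in the units of the state.
- ctrl.get_state(): the state, without advancing time (a new reading comes with each control period).
- ctrl.read_camera(name): name is "scene" or "top" or "wrist"; returns a dict with "image" (384x512x3 uint8, red, green, blue), "fovy" (degrees; the focal length in pixels is half the picture's height over the tangent of half this angle, whatever the lens; pixels are square), "cx", "cy" (the principal point, pixels), "extrinsics" (4x4, takes a point from camera to world coordinates). Camera axes: x right, y up, looking along -z (the intrinsics and any distortion apply to the point x, -y, -z); pixel columns grow to the right and rows downward; lengths in m; the calibration is good to about 2 mm. A picture is of the moment at which its call begins. There is no depth.
- ctrl.sign_off(): hands the job in; it is judged then, once.
The state is a dict: "time": time; "qpos": joint angles; "dq": joint speeds; "joint_efforts": joint torques, N m; "eef_pos": TCP position; "tcp_rot": TCP orientation; "contact_force": force on the tool from outside, world axes, zero at the start; "wrist_torque": the same for the moment, N m; "opening": opening from 0.0 (shut) to 1.0 (fully open); "finger_force": force on a finger pad.
Only numpy, scipy, OpenCV 4.12 (cv2) and the standard library are available. Lean on these libraries where they do the work, as an engineer would, in place of code of your own. Each camera call takes 0.05 s, during which the arm holds its last target. There are 200 camera calls.

## Working session

There is one attempt and no reset: what is moved stays moved. The work goes in short steps, Python scripts to look and compute and a tool call to move; the robot and the scene stay as the last step left them, time stands still between calls to the robot, and variables do not carry over. Pictures are saved under pics/ and viewed, at most 10 in all, crops included, and the job is handed in when it is done.

Besides the shell and the picture viewer there is one more tool, called after "Request:" as name(argument=value, ...), one argument or row to a line, values as JSON. send_rows: Moves the arm, as the interface text tells. Its arguments: {"type":"object","properties":{"moves":{"type":"string"},"newtons":{"type":"number"}},"required":["moves"]}

```bash
ls; mkdir -p pics
cat > h.py <<'E'
import numpy as np, cv2
from plant import ctrl
def cam(n):
    c=ctrl.read_camera(n); return c
def f(c): return c["image"].shape[0]/2/np.tan(np.radians(c["fovy"])/2)
def ray(c,u,v):
    d=np.array([(u-c["cx"])/f(c),-(v-c["cy"])/f(c),-1.0]); E=np.array(c["extrinsics"])
    return E[:3,3],E[:3,:3]@d
def onz(c,u,v,z):
    o,d=ray(c,u,v); return o+d*(z-o[2])/d[2]
def proj(c,p):
    E=np.array(c["extrinsics"]); q=E[:3,:3].T@(np.array(p)-E[:3,3])
    return c["cx"]+f(c)*q[0]/-q[2], c["cy"]-f(c)*q[1]/-q[2]
E
python3 - <<'E'
from h import *
ims=[]
for n in("scene","top"):
    c=cam(n); print({k:v for k,v in c.items() if k!="image"})
    cv2.imwrite(f"pics/{n}0.png",cv2.cvtColor(c["image"],cv2.COLOR_RGB2BGR))
print(ctrl.get_state())
E
```

```text
pics
{'fovy': 56.367066297763024, 'cx': 257.8978741642426, 'cy': 194.5623024281847, 'extrinsics': array([[-0.0339398 , -0.77868626,  0.62649485,  0.88547294],
       [ 0.99930051, -0.03628947,  0.00903112,  0.02216393],
       [ 0.01570276,  0.62636314,  0.77937323,  0.66658173],
       [ 0.        ,  0.        ,  0.        ,  1.        ]])}
{'fovy': 47.6630400511532, 'cx': 255.86061299620604, 'cy': 185.13020053116244, 'extrinsics': array([[ 0.01561063,  0.99229468, -0.12291286,  0.31873469],
       [-0.99982554,  0.01423044, -0.01209891, -0.01723207],
       [-0.01025658,  0.12308028,  0.99234371,  1.06785688],
       [ 0.        ,  0.        ,  0.        ,  1.        ]])}
{'time': 0.1, 'qpos': array([-1.42999483e+00,  2.87143620e-01,  1.57804716e+00, -2.13042124e-07,
        1.27861282e+00, -1.50004910e-01]), 'dq': array([-2.85881874e-04, -1.97653388e-03, -2.49599005e-03, -4.81077712e-04,
        3.26691482e-05,  3.04668544e-04]), 'joint_efforts': array([ 9.29089001e-04, -4.07293832e+01, -2.93698955e+01, -1.30033768e-04,
        3.41380794e-03,  9.26115035e-06]), 'eef_pos': array([ 0.19348303, -0.64607707,  0.24403214]), 'tcp_rot': array([ 9.89446957e-01,  1.44891332e-01,  4.98508191e-06, -1.10546354e-03]), 'contact_force': array([ 0.08825743, -0.27451703,  0.25142311]), 'wrist_torque': array([-4.27316683e-02, -3.09821661e-02,  2.13024274e-05]), 'finger_force': 0.0, 'opening': 1.0071723401763744}
```

View pics/scene0.png

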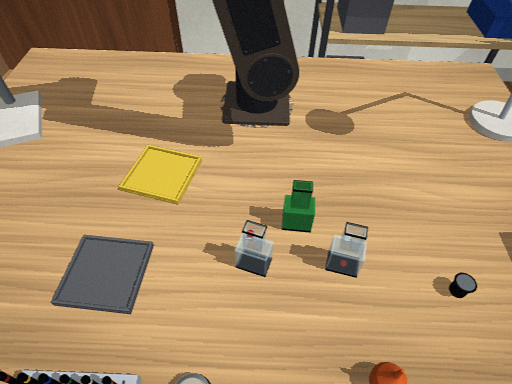

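View pics/top0.png

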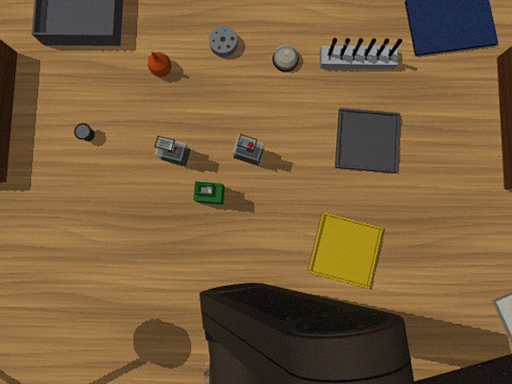

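The ball sits up in the neck of the bottle at scene (255,248) and top (248,149), so that is bottle_a. Bottle_b is at scene (348,250), with the green look-alike between and behind them. The grey tray is at top (368,140). Next, an enlarged crop.

Run:
```python
import cv2,numpy as np
a=cv2.imread("pics/scene0.png")[170:290,215:385]; b=cv2.imread("pics/top0.png")[120:215,140:310]
a=cv2.resize(a,None,fx=4.2,fy=2.5*0+4.2,interpolation=cv2.INTER_CUBIC)
cv2.imwrite("pics/ca.png",a)
b=cv2.resize(b,None,fx=4.5,fy=4.5,interpolation=cv2.INTER_CUBIC)
cv2.imwrite("pics/cb.png",b)
```

```text
(no output)
```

View pics/ca.png

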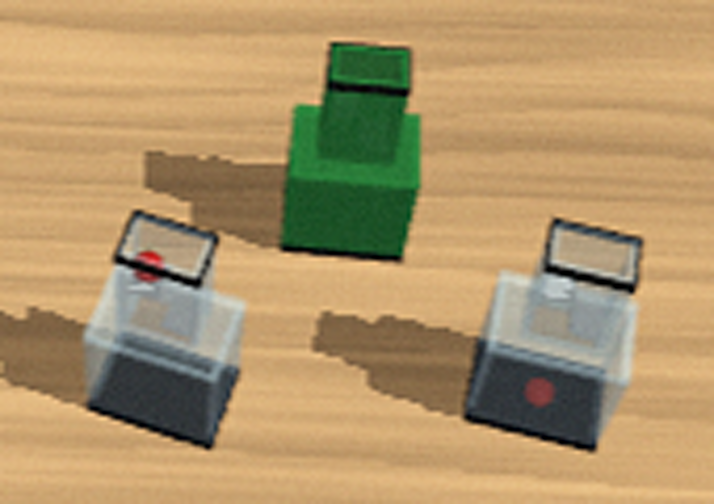

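View pics/cb.png

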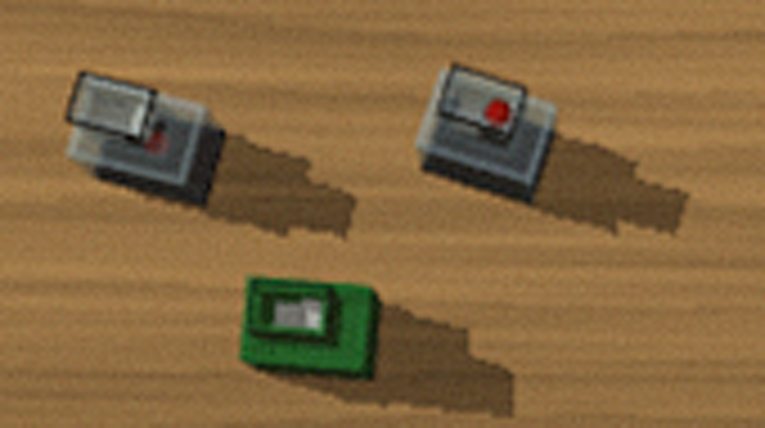

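Crops: bottle_a's mouth is a black rectangle with corners around (137,212), (217,236), (207,282), (117,260) in the scene crop. In the top crop they are around (453,65), (527,87), (513,135), (440,112), with the ball at (497,112) towards the right (−y) end.

Run:
```python
from h import *
S=cam("scene");T=cam("top")
def rep(nm,c,pts,k,off,z):
    P=np.array([onz(c,off[0]+u/k,off[1]+v/k,z) for u,v in pts])[:,:2]
    print(nm,P.mean(0).round(4)); 
    if len(P)==4:
        L=(P[1]-P[0]+P[2]-P[3])/2; W=(P[3]-P[0]+P[2]-P[1])/2
        print(' len',np.linalg.norm(L),np.degrees(np.arctan2(L[1],L[0])),'w',np.linalg.norm(W),np.degrees(np.arctan2(W[1],W[0])))
sA=[(137,212),(217,236),(207,282),(117,260)]; tA=[(453,65),(527,87),(513,135),(440,112)]
rep('A scene',S,sA,4.2,(215,170),.13); rep('A top',T,tA,4.5,(140,120),.13)
rep('A foot scene near edge',S,[(90,408),(212,446)],4.2,(215,170),0)
rep('ball scene',S,[(148,265)],4.2,(215,170),.109); rep('ball top',T,[(497,112)],4.5,(140,120),.109)
rep('B top',T,[(85,73),(155,93),(137,137),(68,120)],4.5,(140,120),.13)
rep('B scene',S,[(557,220),(641,240),(633,290),(545,267)],4.2,(215,170),.13)
rep('G scene',S,[(331,43),(410,48),(408,92),(328,88)],4.2,(215,170),.13)
# tray
for n,c in(('S',S),('T',T)):
    im=cv2.cvtColor(c["image"],cv2.COLOR_RGB2HSV).astype(int)
    g=c["image"].astype(int); m=((g.max(2)-g.min(2)<25)&(g.max(2)<120)).astype(np.uint8)
    k,l,st,ce=cv2.connectedComponentsWithStats(m)
    for i in range(1,k):
        if 2500<st[i,4]<9000:
            r=cv2.minAreaRect(cv2.findContours((l==i).astype(np.uint8),0,2)[0][0]); 
            print(n,st[i],onz(c,*r[0],.012).round(3),[onz(c,*p,.014).round(3)[:2] for p in cv2.boxPoints(r)])
```

```text
A scene [0.5328 0.014 ]
 len 0.03784704672138351 74.60697680678179 w 0.024658573790977543 -12.766112628743628
A top [0.53   0.0144]
 len 0.037733508864488806 -106.55212060258242 w 0.024582050324638005 165.4408694238657
A foot scene near edge [0.5513 0.0069]
ball scene [0.5287 0.0047]
ball top [0.5285 0.0081]
B top [0.5245 0.1966]
 len 0.03561698903745916 -104.28470346446372 w 0.02409005405772059 161.4861796635244
B scene [0.5282 0.1946]
 len 0.0364467845149495 75.21758419070834 w 0.02602250616670274 -17.19699589974695
G scene [0.4286 0.1035]
 len 0.03712067242412436 88.44118323710828 w 0.027453005012908017 -4.987359235435073
S [ 212    0   87  128 8261] [-0.209 -0.007  0.012] [array([-0.66, -0.21]), array([-0.748,  0.122]), array([0.102, 0.13 ]), array([ 0.141, -0.089])]
S [  51  235  103   79 5638] [ 0.573 -0.287  0.012] [array([ 0.641, -0.361]), array([ 0.48 , -0.407]), array([ 0.498, -0.201]), array([ 0.654, -0.182])]
T [  32    0   91   46 3959] [0.865 0.463 0.012] [array([0.925, 0.584]), array([0.927, 0.35 ]), array([0.805, 0.343]), array([0.802, 0.574])]
T [ 335  108   65   65 3677] [ 0.566 -0.279  0.012] [array([ 0.493, -0.197]), array([ 0.647, -0.208]), array([ 0.638, -0.361]), array([ 0.485, -0.347])]
```

```bash
cat >> h.py <<'E'
from scipy.spatial.transform import Rotation as R
def down(xdir): # tool pointing down, tool x at xdir degrees in world
    a=np.radians(xdir); x=np.array([np.cos(a),np.sin(a),0]); z=np.array([0,0,-1.]); return R.from_matrix(np.c_[x,np.cross(z,x),z])
def units(p0,r0,p,r):
    return np.r_[(r0.inv()*r).as_rotvec()/(2*np.pi), r0.inv().apply(np.array(p)-p0)/.2].round(4)
def now():
    s=ctrl.get_state(); return np.array(s["eef_pos"]),R.from_quat(s["tcp_rot"])
E
python3 - <<'E'
from h import *
p,r=now()
for q,a in(([.32,-.52,.25],16.66),([.46,-.36,.25],16.66),([.52,-.17,.25],-15.6),([.5315,.0142,.25],-15.6)):
    print(units(p,r,q,down(a))); p,r=np.array(q),down(a)
E
```

```text
[-2.000e-04 -0.000e+00  0.000e+00  7.870e-01 -4.235e-01 -2.690e-02]
[ 0.      0.      0.      0.9    -0.5657  0.    ]
[ 0.      0.      0.0896  0.5598 -0.8241  0.    ]
[ 0.      0.      0.     -0.1923 -0.9025  0.    ]
```

Request:
send_rows(
  moves="0 0 0 0.79 -0.42 -0.03 1;0 0 0 0.79 -0.42 -0.03 1;0 0 0 0.79 -0.42 -0.03 1;0 0 0 0.79 -0.42 -0.03 1",
  newtons=60,
)

```text
time: 0.7
eef_pos: [0.3233, -0.5183, 0.2514]
tcp_rot: [0.989, 0.147, 0.0, -0.0]
contact_force: [-0.2, 0.2, 0.4]
opening: 1.003
finger_force: 0.0
```

Request:
send_rows(
  moves="0 0 0 0.9 -0.57 0 1;0 0 0 0.9 -0.57 0 1;0 0 0 0.9 -0.57 0 1;0 0 0 0.9 -0.57 0 1;0 0 0 0.9 -0.57 0 1",
)

```text
time: 1.32
eef_pos: [0.4611, -0.3596, 0.2512]
tcp_rot: [0.989, 0.146, -0.0, 0.0]
contact_force: [-0.3, -0.4, -1.6]
opening: 1.001
finger_force: 0.0
```

Request:
send_rows(
  moves="0 0 0.09 0.56 -0.82 0 1;0 0 0.09 0.56 -0.82 0 1;0 0 0.09 0.56 -0.82 0 1;0 0 0.09 0.56 -0.82 0 1;0 0 0.09 0.56 -0.82 0 1;0 0 0.09 0.56 -0.82 0 1",
)

```text
time: 2.08
eef_pos: [0.5205, -0.1726, 0.2513]
tcp_rot: [0.99, -0.138, -0.0, 0.0]
contact_force: [-0.4, 1.0, -0.1]
opening: 1.0
finger_force: 0.0
```

Run:
```python
from h import *
p,r=now(); print(p,ctrl.get_state()["qpos"])
print(units(p,r,[.5315,.0142,.22],down(-15.6)))
```

```text
[ 0.5204873  -0.17260719  0.25125796] [-5.04932571e-01  2.23408822e-03  1.88316199e+00 -8.13981523e-04
  1.25613107e+00  1.34212514e+00]
[ 1.000e-04  0.000e+00 -6.000e-04 -2.015e-01 -9.138e-01  1.556e-01]
```

Request:
send_rows(
  moves="0 0 0 -0.2 -0.91 0.05 1;0 0 0 -0.2 -0.91 0.05 1;0 0 0 -0.2 -0.91 0.05 1;0 0 0 -0.2 -0.91 0.05 1;0 0 0 -0.2 -0.91 0.05 1;0 0 0 -0.2 -0.91 0.05 1",
)

```text
time: 2.82
eef_pos: [0.532, 0.0132, 0.2415]
tcp_rot: [0.99, -0.138, 0.0, 0.0]
contact_force: [-0.1, -0.0, -0.3]
opening: 1.0
finger_force: 0.0
```

Run:
```python
from h import *
c=cam("wrist"); im=cv2.cvtColor(c["image"],cv2.COLOR_RGB2BGR)
a=np.radians(-15.6);ex=np.array([np.cos(a),np.sin(a)]);ey=np.array([-ex[1],ex[0]])
for h in(.13,.07,0):
    hx,hy=((.0125,.019) if h>.1 else (.022,.032))
    for i,j in((1,1),(-1,1),(-1,-1),(1,-1)):
        u,v=proj(c,[*(np.array([.5315,.0142])+ex*i*hx+ey*j*hy),h]); cv2.circle(im,(int(u),int(v)),2,(255,0,255),-1)
cv2.imwrite("pics/w1.png",cv2.resize(im,(768,576)))
np.save("w1.npy",c,allow_pickle=True); p,r=now(); print(p,r.as_quat())
```

```text
[0.53196163 0.01328761 0.24140183] [ 9.90389847e-01 -1.38303723e-01  8.76881986e-05  1.53165903e-04]
```

View pics/w1.png

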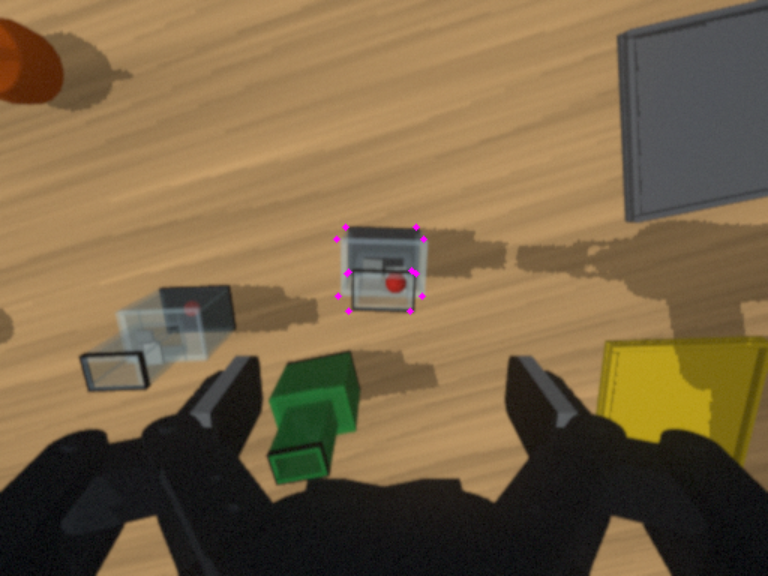

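The wrist view shows the bottle's outline matching my predicted points to about 1–2 mm: the mouth centre is at (383,290) and the ball at (395,283). I'll descend.

Request:
send_rows(
  moves="0 0 0 0 0 0.3 1;0 0 0 0 0 0.5 1;0 0 0 0 0 0.65 1;0 0 0 0 0 0.71 1;0 0 0 0 0 0.71 1;0 0 0 0 0 0.71 1",
)

```text
time: 3.62
eef_pos: [0.533, 0.0147, 0.101]
tcp_rot: [0.991, -0.137, 0.002, 0.0]
contact_force: [0.9, 0.7, 0.5]
opening: 1.001
finger_force: 0.0
```

Request:
send_rows(
  moves="0 0 0 0 0 0 -1;0 0 0 0 0 0 -1;0 0 0 0 0 0 -1;0 0 0 0 0 0 -1;0 0 0 0 0 0 -1;0 0 0 0 0 0 -1;0 0 0 0 0 0 -1;0 0 0 0 0 0 -1",
)

```text
time: 4.62
eef_pos: [0.5322, 0.015, 0.1001]
tcp_rot: [0.991, -0.137, 0.0, 0.0]
contact_force: [-1.4, -1.3, 5.3]
opening: 0.439
finger_force: 59.7
```

Request:
send_rows(
  moves="0 0 0 0 0 -0.1 -1;0 0 0 0 0 -0.3 -1;0 0 0 0 0 -0.55 -1;0 0 0 0 0 -0.75 -1;0 0 0 0 0.2 -0.85 -1;0 0 0 0 0.4 -0.85 -1;0 0 0 0 0.6 -0.85 -1;0 0 0 0 0.6 -0.85 -1;0 0 0 0 0.6 -0.85 -1",
)

```text
time: 5.75
eef_pos: [0.4987, -0.0997, 0.2679]
tcp_rot: [0.991, -0.137, -0.001, -0.001]
contact_force: [-0.3, 0.9, -3.6]
opening: 0.438
finger_force: 61.9
```

Request:
send_rows(
  moves="-0.025 0 0 0 0 0 -1;-0.05 0 0 0 0 0 -1;-0.075 0 0 0 0 0 -1;-0.093 0 0 0 0 0 -1;-0.093 0 0 0 0 0 -1;-0.093 0 0 0 0 0 -1;-0.093 0 0 0 0 0 -1;-0.093 0 0 0 0 0 -1;-0.093 0 0 0 0 0 -1;-0.093 0 0 0 0 0 -1;-0.093 0 0 0 0 0 -1",
)

```text
time: 7.12
eef_pos: [0.4992, -0.1004, 0.2693]
tcp_rot: [0.949, -0.131, -0.039, 0.285]
contact_force: [-0.0, -0.7, -2.3]
opening: 0.438
finger_force: 61.9
```

Run:
```python
from h import *
p,r=now(); print(p,np.degrees(np.arccos(-r.as_matrix()[2,2])),ctrl.get_state()["qpos"])
c=cam("scene"); im=cv2.cvtColor(c["image"],cv2.COLOR_RGB2BGR); u,v=map(int,proj(c,p)); print(u,v)
cv2.imwrite("pics/s2.png",cv2.resize(im[max(v-90,0):v+90,max(u-110,0):u+110],None,fx=3.3,fy=3.3,interpolation=cv2.INTER_CUBIC))
```

```text
[ 0.49916954 -0.10037867  0.26933202] 33.472281875718984 [-0.14388934 -0.01026866  1.93485218 -0.59525964  1.34753809  1.87633382]
182 157
```

View pics/s2.png

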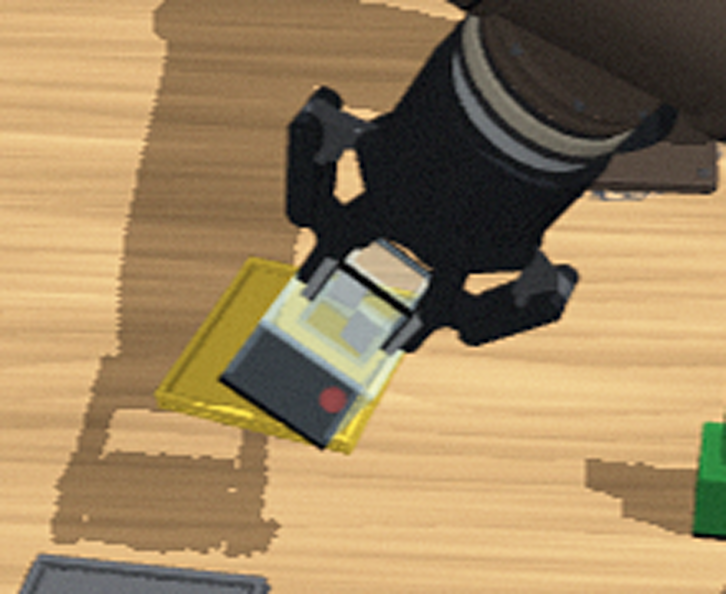

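The bottle leans +y side down in the grip, and the ball already shows at the bottom, at crop (332,400). I'll still do the lean to the other side, as the task says.

Request:
send_rows(
  moves="0.025 0 0 0 0 0 -1;0.05 0 0 0 0 0 -1;0.075 0 0 0 0 0 -1;0.1 0 0 0 0 0 -1;0.125 0 0 0 0 0 -1;0.15 0 0 0 0 0 -1;0.17 0 0 0 0 0 -1;0.186 0 0 0 0 0 -1;0.186 0 0 0 0 0 -1;0.186 0 0 0 0 0 -1;0.186 0 0 0 0 0 -1;0.186 0 0 0 0 0 -1",
)

```text
time: 8.68
eef_pos: [0.4993, -0.0999, 0.2697]
tcp_rot: [0.949, -0.13, 0.04, -0.285]
contact_force: [-0.1, -0.0, -3.4]
opening: 0.444
finger_force: 61.9
```

Request:
send_rows(
  moves="0 0 0 0 0 0 -1;0 0 0 0 0 0 -1;0 0 0 0 0 0 -1;-0.025 0 0 0 0 0 -1;-0.05 0 0 0 0 0 -1;-0.075 0 0 0 0 0 -1;-0.093 0 0 0 0 0 -1;-0.093 0 0 0 0 0 -1;-0.093 0 0 0 0 0 -1;-0.093 0 0 0 0 0 -1",
)

```text
time: 9.93
eef_pos: [0.499, -0.1009, 0.269]
tcp_rot: [0.99, -0.138, -0.0, -0.001]
contact_force: [-0.2, -0.3, -2.0]
opening: 0.441
finger_force: 61.9
```

Run:
```python
from h import *
p,r=now(); print(p,np.degrees(np.arccos(-r.as_matrix()[2,2])))
c=cam("scene"); im=cv2.cvtColor(c["image"],cv2.COLOR_RGB2BGR); u,v=map(int,proj(c,p)); print(u,v)
cv2.imwrite("pics/s3.png",cv2.resize(im[max(v-60,0):v+90,max(u-90,0):u+90],None,fx=3.8,fy=3.8,interpolation=cv2.INTER_CUBIC))
q=[.53,-.2,p[2]]; print(units(p,r,q,down(-15.6))); print(units(np.array(q),down(-15.6),[.567,-.28,p[2]],down(-15.6)))
```

```text
[ 0.49895813 -0.10085712  0.26903137] 0.07829359795818472
182 158
[-2.000e-04  1.000e-04 -6.000e-04  2.845e-01  4.346e-01 -7.000e-04]
[0.     0.     0.     0.2858 0.3355 0.    ]
```

View pics/s3.png

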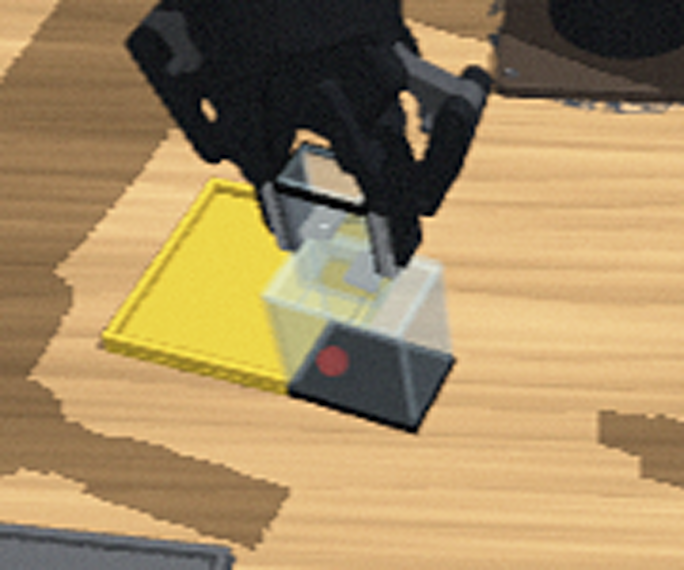

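The bottle is upright in the grip, with the ball on its floor at crop (333,360). I'll carry it to the tray.

Request:
send_rows(
  moves="0 0 0 0.12 0.16 0 -1;0 0 0 0.26 0.35 0 -1;0 0 0 0.4 0.54 0 -1;0 0 0 0.51 0.7 0 -1;0 0 0 0.57 0.77 0 -1;0 0 0 0.57 0.77 0.2 -1;0 0 0 0.57 0.77 0.4 -1;0 0 0 0.57 0.77 0.6 -1;0 0 0 0.57 0.77 0.7 -1;0 0 0 0.57 0.77 0.75 -1;0 0 0 0.57 0.77 0.75 -1;0 0 0 0.57 0.77 0.75 -1",
)

```text
time: 11.48
eef_pos: [0.5682, -0.2801, 0.1214]
tcp_rot: [0.991, -0.137, 0.002, 0.001]
contact_force: [-0.3, 0.3, -3.8]
opening: 0.443
finger_force: 61.8
```

Run:
```python
from h import *
p,r=now(); print(p,np.degrees(np.arccos(-r.as_matrix()[2,2])))
c=cam("scene"); im=cv2.cvtColor(c["image"],cv2.COLOR_RGB2BGR); u,v=map(int,proj(c,p)); print(u,v)
cv2.imwrite("pics/s4.png",cv2.resize(im[max(v-70,0):v+90,max(u-90,0):u+90],None,fx=3.7,fy=3.7,interpolation=cv2.INTER_CUBIC))
```

```text
[ 0.56822642 -0.2801388   0.12138614] 0.19857880647740073
86 242
```

View pics/s4.png

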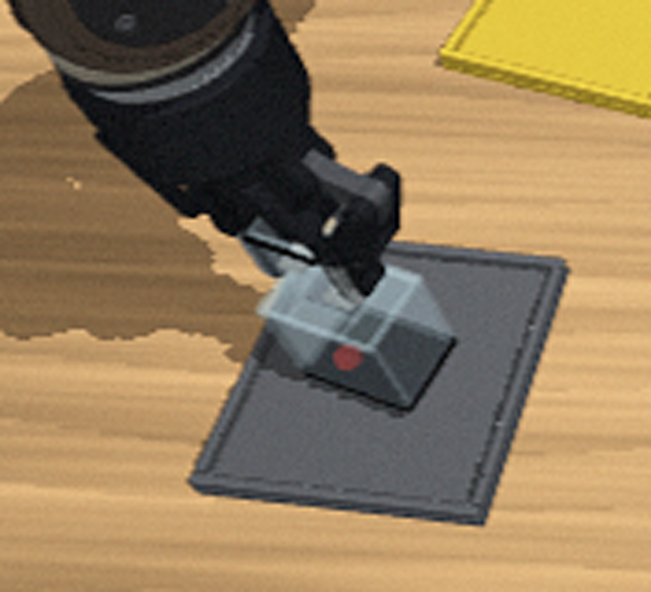

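The bottle hovers upright about 15 mm above the middle of the grey tray, foot centre near crop (380,360), ball on its floor. I'll lower it to contact.

Request:
send_rows(
  moves="0 0 0 0 0 0.03 -1;0 0 0 0 0 0.05 -1;0 0 0 0 0 0.06 -1;0 0 0 0 0 0.065 -1;0 0 0 0 0 0.065 -1;0 0 0 0 0 0.065 -1",
)

```text
time: 12.28
eef_pos: [0.5672, -0.2795, 0.1064]
tcp_rot: [0.991, -0.137, 0.0, 0.0]
contact_force: [0.2, -0.2, -3.3]
opening: 0.437
finger_force: 61.9
```

Request:
send_rows(
  moves="0 0 0 0 0 0.004 -1;0 0 0 0 0 0.008 -1;0 0 0 0 0 0.008 -1;0 0 0 0 0 0.008 -1",
)

```text
time: 12.78
eef_pos: [0.5675, -0.2797, 0.1061]
tcp_rot: [0.991, -0.137, 0.0, 0.0]
contact_force: [-2.5, 0.7, 5.2]
opening: 0.437
finger_force: 62.0
```

Contact: the vertical force went from −3 to +5 N. Release and retreat.

Request:
send_rows(
  moves="0 0 0 0 0 0 0.3;0 0 0 0 0 0 0.6;0 0 0 0 0 0 1;0 0 0 0 0 0 1;0 0 0 0 0 0 1;0 0 0 0 0 0 1;0 0 0 0 0 0 1;0 0 0 0 0 0 1",
)

```text
time: 13.78
eef_pos: [0.5672, -0.2794, 0.1047]
tcp_rot: [0.991, -0.137, 0.0, 0.0]
contact_force: [0.6, 0.4, -0.1]
opening: 1.001
finger_force: 0.0
```

Request:
send_rows(
  moves="0 0 0 0 0 -0.1 1;0 0 0 0 0 -0.3 1;0 0 0 0 0 -0.5 1;0 0 0 0 0 -0.75 1;0 0 0 -0.3 0 -0.9 1;0 0 0 -0.6 0 -0.9 1;0 0 0 -0.6 0 -0.9 1;0 0 0 -0.6 0 -0.9 1;0 0 0 -0.6 0 -0.9 1",
)

```text
time: 14.9
eef_pos: [0.4528, -0.2476, 0.2858]
tcp_rot: [0.991, -0.137, 0.001, 0.0]
contact_force: [0.4, 0.1, -0.1]
opening: 1.003
finger_force: 0.0
```

Run:
```python
from h import *
p,r=now(); print(p,ctrl.get_state()["contact_force"])
c=cam("scene"); im=cv2.cvtColor(c["image"],cv2.COLOR_RGB2BGR)
cv2.imwrite("pics/s5.png",cv2.resize(im[170:330,30:390],None,fx=2.2,fy=2.2,interpolation=cv2.INTER_CUBIC))
```

```text
[ 0.45280269 -0.24757669  0.28580795] [ 0.39951744  0.14792527 -0.0672678 ]
```

View pics/s5.png

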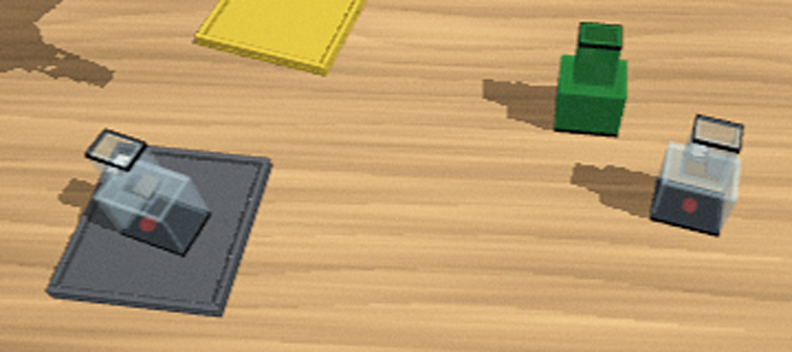

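Bottle_a stands upright in the grey tray at crop (155,200), ball on its floor at (148,224). Bottle_b is untouched at (695,185), and the gripper is clear.

```bash
python3 -c "
from plant import ctrl
print(ctrl.sign_off())"
```

```text
the job is handed in; nothing more can be done
None
```

I've handed the job in: the last picture shows bottle_a released and upright in the grey tray with its ball on the bottle floor, and bottle_b still standing where it was; the ball was already down after the first lean, but I leaned it the other way too.

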